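Lids back on the parts jars after the repair evening

ROBOT

A 6-joint arm with a two-finger parallel gripper is mounted at the origin on the work surface. World frame = base frame: x ahead of the robot, y to its left, z up, the work surface at z = 0. Lengths are in mm, angles in rad, forces in N, time in s.
With the tool pointing down it reaches from about 275 to 750 mm from the base axis. Payload 10.2 kg.
Tool frame: the origin (TCP) lies at the very end of the fingers, on their centre line; the grasp point (between the pads) lies 19 mm behind it (ctrl.grip_depth is the distance from the TCP to the grasp point, in mm); z points along the fingers, x is the direction in which the jaws open and shut, and the axes are right-handed (so a half turn about z gives the same grasp; the last joint's range is limited). The gripper opens to 85 mm and grips with 20 to 120 N. Pads are 22 mm wide; open, the fingers measure 114 mm over their backs; the gripper's body (76 mm by 85 mm) begins 54 mm behind the grasp point. The pads swing forward as they close: fully open they stand 13 mm farther back than shut.
Start: joints at [0.924, 0.313, 1.498, -0, 1.331, -0.223], TCP at [215.907, 478.555, 231.294] pointing down, gripper open.
Joint ranges: [-2.94, 2.94], [-0.97, 2.17], [0.19, 2.56], [-1.23, 4.37], [0.02, 3.11], [-2.88, 2.88]. Speed limits (rad/s): [2.39, 2.39, 3.01, 3.14, 3.14, 3.14].

INTERFACE

Orientations are given as a unit quaternion [w, x, y, z].
In Python, from rig import ctrl gives the robot as it stands.
- The arm moves only by the tool play_rows, never from a script. Its argument "motion" is a list of rows, each a list of 2 entries, a list of its own where there are three numbers: the shift along the tool's x, y, z in mm, then the turn, a rotation vector about the tool's x, y, z in degrees. A call has 1 to 20 rows; each row shifts and turns the commanded pose from where the row before left it, along the tool's axes as they then stand; what a row does not reach is not made up. A row lasts 1/12 s, in which the tool goes at most 41.7 mm and 7.16 degrees, less where a joint would pass 70% of its speed; a pose out of reach is approached as far as the arm can. A call with a gripper value outside its range is refused whole. "fingers" is the finger opening in mm, from 0 to 85.4, set as the call begins (left out, the last holds). The fingers move at their own pace and stop on an object; "squeeze" is the grip in N (left out, the last holds). Time passes only in rows, so rows that do not move let the fingers close. It gives the time, the measured TCP pose, the force and the opening at its end, in the units of the state.
- ctrl.sense(): the state, without advancing time (a new reading comes with each control period).
- ctrl.capture(name): name is "scene" or "top"; returns the picture (420x560x3 uint8, red, green, blue); there is no depth.
- ctrl.get_calibration(name): a dict with "K" (3x3 intrinsics, pixels), "R" (3x3) and "t" (3): a world point X has camera coordinates R X + t. Camera axes: x right, y down, z forward; pixel columns grow to the right and rows downward; lengths in mm; the calibration is good to about 2 mm. A picture is of the moment at which its call begins. get_calibration takes no time and is no camera call.
- ctrl.finish_job(): hands the job in, once; it reports no verdict.
Trained networks look in the newest picture that a camera, given by its name, has taken for a name from the list of things; names that differ only in an ending like _2 or _b are one class to them, and where a whole thing is asked for, a point or a joint stands for the part that bears it (a point fixed in the world has none). Each returns a list of dicts, best first, with "p" (0 to 1); they miss things now and then, are a little off and sometimes report something else, mostly with a low value. They report only what shows in the picture. A call takes as long as a camera call. They do not tell look-alikes from the thing itself.
- ctrl.spot_in(camera, name): "position" ([column, row] as shares, 0 to 1, of the picture: columns of its width, rows of its height, amid what is visible of it).
The state is a dict: "time_s": time; "joints": joint angles; "dq": joint speeds; "tau": joint torques, N m; "eef_pos": TCP position; "ee_rot": TCP orientation; "force": force on the tool from outside, world axes, zero at the start; "wrist_torque": the same for the moment, N m; "grip_width": opening from 0.0 (shut) to 1.0 (fully open).
Only numpy, scipy, OpenCV 4.12 (cv2) and the standard library are available. Lean on these libraries where they do the work, as an engineer would, in place of code of your own. Each camera call takes 0.05 s, during which the arm holds its last target. There are 200 camera calls.

TASK

The repair evening is over: put each of the four loose black lids onto the open white jar of its own size, right way up and pushed fully down on the neck, with the jars still standing upright where they are. Leave the roll of tape and the closed amber jar where they are.

Things in the scene. Friction and masses are not known exactly. Their poses are not given: they have to be found in the camera images.
- lid68: The largest of four loose black plastic jar lids (slip-on, no thread): plain round cap, 68 mm outside diameter, 18 mm high, lying on the table open side down. Origin at the centre of its open underside, z up. Hollow: top 6 mm thick, skirt 3 mm thick, so 62 mm inside diameter and 12 mm deep inside. Weighs 20 to 60 g.
- lid56: The second largest of four loose black plastic jar lids (slip-on, no thread): plain round cap, 56 mm outside diameter, 18 mm high, lying on the table open side down. Origin at the centre of its open underside, z up. Hollow: top 6 mm thick, skirt 3 mm thick, so 50 mm inside diameter and 12 mm deep inside. Weighs 20 to 60 g.
- lid45: The second smallest of four loose black plastic jar lids (slip-on, no thread): plain round cap, 45 mm outside diameter, 18 mm high, lying on the table open side down. Origin at the centre of its open underside, z up. Hollow: top 6 mm thick, skirt 3 mm thick, so 39 mm inside diameter and 12 mm deep inside. Weighs 20 to 60 g.
- lid34: The smallest of four loose black plastic jar lids (slip-on, no thread): plain round cap, 34 mm outside diameter, 18 mm high, lying on the table open side down. Origin at the centre of its open underside, z up. Hollow: top 6 mm thick, skirt 3 mm thick, so 28 mm inside diameter and 12 mm deep inside. Weighs 20 to 60 g.
- jar68: The largest of four loose open white plastic jars full of brass screws; takes the 68 mm lid. Body 68 mm wide, 35 mm high; neck 55.6 mm wide at 38 mm, tapering to 47.0 mm at the rim, 50 mm high, so it guides a lid a few mm off centre. Origin: centre of underside, z up. Lid fully on: its underside is 38 mm, its top 56 mm above the jar's underside. 0.14 to 0.35 kg.
- jar56: The second largest of four loose open white plastic jars full of brass screws; takes the 56 mm lid. Body 56 mm wide, 35 mm high; neck 43.6 mm wide at 38 mm, tapering to 35.0 mm at the rim, 50 mm high, so it guides a lid a few mm off centre. Origin: centre of underside, z up. Lid fully on: its underside is 38 mm, its top 56 mm above the jar's underside. 0.14 to 0.35 kg.
- jar45: The second smallest of four loose open white plastic jars full of brass screws; takes the 45 mm lid. Body 45 mm wide, 35 mm high; neck 32.6 mm wide at 38 mm, tapering to 24.0 mm at the rim, 50 mm high, so it guides a lid a few mm off centre. Origin: centre of underside, z up. Lid fully on: its underside is 38 mm, its top 56 mm above the jar's underside. 0.14 to 0.35 kg.
- jar34: The smallest of four loose open white plastic jars full of brass screws; takes the 34 mm lid. Body 34 mm wide, 35 mm high; neck 21.6 mm wide at 38 mm, tapering to 13.0 mm at the rim, 50 mm high, so it guides a lid a few mm off centre. Origin: centre of underside, z up. Lid fully on: its underside is 38 mm, its top 56 mm above the jar's underside. 0.14 to 0.35 kg.
- tape: A roll of grey tape lying flat, a ring 72 mm in outside diameter with a 44 mm hole, 22 mm high. Not a lid; to be left alone. Origin at the centre of its underside.
- closed_jar: A closed amber glass jar, 66 mm in diameter, with its own 48 mm aluminium-coloured lid already on, 64 mm high in all. To be left alone. Origin at the centre of its underside.
Things that resemble listed ones, but are neither listed nor needed, are in the scene too. Leave any green or yellow look-alike of the lid45 alone.

How it is judged:
By the outcome, as a careful person would: the job done as asked, in the order asked, and still so for the second after the job is handed in, with the robot touching nothing.
It also fails if it takes over 128 s, if anything falls off the work surface, if the arm or the gripper's body presses on something with over 40 N, if the wrist force passes 120 N, or if a joint passes its speed limit or range.

## Working session

There is one attempt and no reset: what is moved stays moved. The work goes in short steps, Python scripts to look and compute and a tool call to move; the robot and the scene stay as the last step left them, time stands still between calls to the robot, and variables do not carry over. Pictures are saved under pics/ and viewed, about 12 in all and at most 16, crops included, and the job is handed in when it is done.

Besides the shell and the picture viewer there is one more tool, called after ">>>" as name(argument=value, ...) on one line, values as JSON. play_rows: Moves the arm, as the interface text tells. Its arguments: {"type":"object","properties":{"motion":{"type":"array"},"fingers":{"type":"number"},"squeeze":{"type":"number"}},"required":["motion"]}

```bash
mkdir -p pics
cat > h.py <<'E'
from rig import ctrl
import numpy as np, cv2
def snap(cam,fn=None):
    im=ctrl.capture(cam)
    if fn: cv2.imwrite('pics/'+fn,cv2.cvtColor(np.asarray(im),cv2.COLOR_RGB2BGR))
    return np.asarray(im)
def ray(cam,px):
    c=ctrl.get_calibration(cam);K,R,t=[np.array(c[k],float) for k in('K','R','t')]
    d=R.T@np.linalg.solve(K,[px[0],px[1],1.]);return -R.T@t,d
def onz(cam,px,z):
    o,d=ray(cam,px);return o+d*(z-o[2])/d[2]
def proj(cam,X):
    c=ctrl.get_calibration(cam);K,R,t=[np.array(c[k],float) for k in('K','R','t')]
    p=K@(R@np.array(X,float)+t);return p[:2]/p[2]
def tri(a,pa,b,pb):
    o1,d1=ray(a,pa);o2,d2=ray(b,pb);A=np.c_[d1,-d2];s=np.linalg.lstsq(A,o2-o1,rcond=None)[0]
    p,q=o1+d1*s[0],o2+d2*s[1];return (p+q)/2,np.linalg.norm(p-q)
E
python3 - <<'E'
from h import *
np.set_printoptions(precision=1,suppress=True)
print(ctrl.sense())
for c in('scene','top'):
    snap(c,c+'0.png'); print(c,ray(c,(280,210)))
    for n in 'lid68 lid56 lid45 lid34 jar68 jar56 jar45 jar34 tape closed_jar'.split():
        print(n,[(round(d['p'],2),[round(d['position'][0]*560),round(d['position'][1]*420)]) for d in ctrl.spot_in(c,n)[:4]])
E
```

```text
{'time_s': 0.0, 'joints': array([ 0.9,  0.3,  1.5, -0. ,  1.3, -0.2]), 'dq': array([ 0., -0., -0.,  0., -0., -0.]), 'tau': array([  0. , -41.2, -26. ,  -0. ,   0. ,  -0. ]), 'eef_pos': array([215.8, 478.3, 230.7]), 'ee_rot': array([ 0. ,  0.8,  0.5, -0. ]), 'force': array([ 0.1, -0.2,  0.5]), 'wrist_torque': array([-0.,  0.,  0.]), 'grip_width': 0.9989181999200215}
scene (array([ 829. , -421.7,  631.8]), array([-0.3,  0.6, -0.7]))
lid68 [(0.87, [152, 301]), (0.84, [334, 152]), (0.78, [370, 138]), (0.67, [339, 126])]
lid56 [(0.87, [152, 301]), (0.84, [334, 152]), (0.78, [370, 138]), (0.67, [339, 126])]
lid45 [(0.87, [152, 301]), (0.84, [334, 152]), (0.78, [370, 138]), (0.67, [339, 126])]
lid34 [(0.87, [152, 301]), (0.84, [334, 152]), (0.78, [370, 138]), (0.67, [339, 126])]
jar68 [(0.96, [345, 237]), (0.82, [314, 298]), (0.74, [278, 239]), (0.67, [174, 372])]
jar56 [(0.96, [345, 237]), (0.82, [314, 298]), (0.74, [278, 239]), (0.67, [174, 372])]
jar45 [(0.96, [345, 237]), (0.82, [314, 298]), (0.74, [278, 239]), (0.67, [174, 372])]
jar34 [(0.96, [345, 237]), (0.82, [314, 298]), (0.74, [2
[... 200 characters left out ...]
.81, [141, 222]), (0.72, [366, 200])]
lid56 [(0.86, [184, 207]), (0.83, [202, 268]), (0.81, [141, 222]), (0.72, [366, 200])]
lid45 [(0.86, [184, 207]), (0.83, [202, 268]), (0.81, [141, 222]), (0.72, [366, 200])]
lid34 [(0.86, [184, 207]), (0.83, [202, 268]), (0.81, [141, 222]), (0.72, [366, 200])]
jar68 [(0.77, [436, 207]), (0.6, [273, 161]), (0.59, [305, 202]), (0.59, [339, 157])]
jar56 [(0.77, [436, 207]), (0.6, [273, 161]), (0.59, [305, 202]), (0.59, [339, 157])]
jar45 [(0.77, [436, 207]), (0.6, [273, 161]), (0.59, [305, 202]), (0.59, [339, 157])]
jar34 [(0.77, [436, 207]), (0.6, [273, 161]), (0.59, [305, 202]), (0.59, [339, 157])]
tape [(0.87, [261, 262])]
closed_jar [(0.61, [337, 268])]
```

View pics/scene0.png

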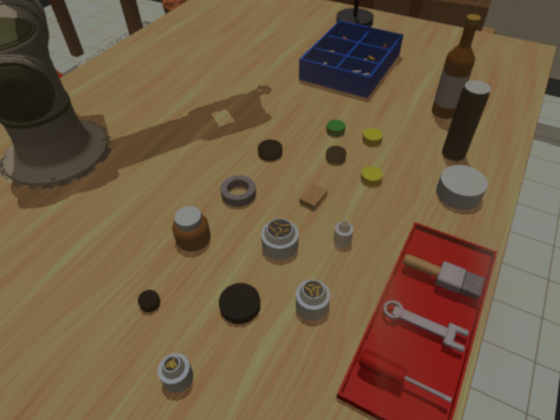

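View pics/top0.png

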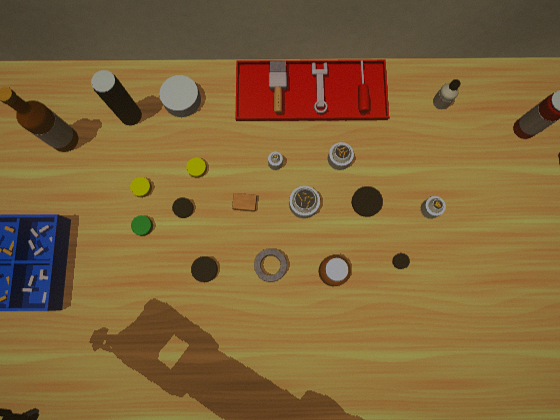

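Scene: four jars at about (280,238), (313,298), (344,234) and (175,372). Black lids at (240,303) for 68, (270,150) for 56, (336,155) for 45 and (149,300) for 34. In the top view the same lids are at (367,201), (204,269), (183,207) and (401,261). Next I fit silhouettes in both views.

```bash
cat > fit.py <<'E'
from h import *
from scipy.optimize import least_squares
a=np.linspace(0,2*np.pi,60,endpoint=False)
def rings(name):
    D=float(name[3:])
    return [(D/2,0),(D/2,18)] if name[:3]=='lid' else [(D/2,0),(D/2,35),((D-12.4)/2,38),((D-21)/2,50)]
def hull(cam,name,X):
    c=ctrl.get_calibration(cam);K,R,t=[np.array(c[k],float) for k in('K','R','t')]
    P=np.vstack([np.c_[X[0]+r*np.cos(a),X[1]+r*np.sin(a),np.full(60,X[2]+z)] for r,z in rings(name)])
    p=(R@P.T).T+t;p=(K@p.T).T;p=p[:,:2]/p[:,2:]
    return cv2.convexHull(p.astype(np.float32))
def cen(h):
    m=cv2.moments(h);return np.array([m['m10']/m['m00'],m['m01']/m['m00']]),m['m00']
def blob(im,kind,seed):
    hsv=cv2.cvtColor(im,cv2.COLOR_RGB2HSV)
    if kind=='lid': m=(im.max(2)<58)
    else: m=(hsv[...,1]<70)&(hsv[...,2]>70)
    m=m.astype(np.uint8); 
    cs,_=cv2.findContours(m,cv2.RETR_EXTERNAL,cv2.CHAIN_APPROX_NONE)
    cs=[c for c in cs if cv2.contourArea(c)>20]
    c=min(cs,key=lambda c:np.linalg.norm(cen(c)[0]-seed)) 
    return cv2.convexHull(c)
def fit(name,obs):
    def res(X): return np.concatenate([(cen(hull(c,name,X))[0]-o) for c,o in obs])
    X0=onz(obs[0][0],obs[0][1],10)
    if len(obs)==1:
        s=least_squares(lambda q:res([q[0],q[1],0]),X0[:2]);return np.r_[s.x,0],s.fun
    s=least_squares(res,[X0[0],X0[1],0]);return s.x,s.fun
E
python3 - <<'E'
from fit import *
np.set_printoptions(precision=1,suppress=True)
S={'lid68':((240,303),(367,201)),'lid56':((270,150),(204,269)),'lid45':((336,155),(183,207)),'lid34':((149,300),(401,261)),
'jar68':((280,238),(305,202)),'jar56':((313,298),(342,156)),'jar45':((175,372),(433,207)),'jar34':((344,234),(275,159))}
I={c:snap(c) for c in('scene','top')}
for n,(s,t) in S.items():
    ob=[];ar=[]
    for c,p in(('top',t),('scene',s)):
        b=blob(I[c],n[:3],np.array(p));q,A=cen(b);ob.append((c,q));ar.append((c,q,A,b))
    X,r=fit(n,ob)
    print(n,X,'res',r,'z0 single:',fit(n,ob[:1])[0][:2],fit(n,ob[1:])[0][:2],[(q,round(A),round(cen(hull(c,n,X))[1])) for c,q,A,b in ar])
for n,t in (('tape',(271,265)),('closed',(336,268)),('wood',(244,201)),('g',(142,225)),('y1',(140,186)),('y2',(196,167))): print(n,onz('top',t,20))
E
```

```text
lid68 [ 584.8 -139.     0. ] res [ 0.3 -0.5 -0.2 -0.4] z0 single: [ 583.6 -138.2] [ 585.5 -139.5] [(array([366.7, 201.1]), 677, 768), (array([239.3, 303.4]), 1270, 1420)]
lid56 [435.1 223.7   0. ] res [-0.1 -0.3 -0.3 -0.2] z0 single: [434.4 223.6] [436.1 223.3] [(array([204., 269.]), 501, 561), (array([269.7, 149.9]), 382, 468)]
lid45 [572.9 276.3  -0. ] res [-0.1 -0.4 -0.4 -0.1] z0 single: [572.  276.1] [573.9 276.3] [(array([182.5, 207.5]), 301, 356), (array([335.7, 154.8]), 235, 340)]
lid34 [ 449.7 -206.1    0. ] res [ 0.2 -0.3 -0.2 -0.6] z0 single: [ 449.  -205.7] [ 450.8 -206.9] [(array([400.6, 260.8]), 176, 227), (array([148.6, 300.8]), 342, 425)]
jar68 [582.3   1.9   0. ] res [ 0.3  0.5 -0.2  1.3] z0 single: [583.5   1.9] [580.5   9.1] [(array([304.4, 200.6]), 700, 819), (array([279.3, 238.1]), 1226, 1320)]
jar56 [690.  -80.6   0. ] res [-1.1  1.   0.2  0.7] z0 single: [692.4 -80.4] [688.3 -75.4] [(array([341., 154.]), 452, 581), (array([312.4, 298.2]), 1094, 1202)]
jar45 [ 565.8 -283.1    0. ] res [-1.9  1.8  0.8  2.9] z0 single: [ 569.9 -287.8] [ 562.1 -280.2] [(array([435. , 205.7]), 309, 443), (array([173.1, 368.4]), 795, 1103)]
jar34 [679.4  73.8   0. ] res [-2.6  1.2 -0.   1.7] z0 single: [682.3  67.9] [675.8  84.6] [(array([274.9, 158.7]), 159, 239), (array([344.1, 229.8]), 262, 441)]
tape [441.1  77.4  20. ]
closed [433.7 -62.7  20. ]
wood [583.5 137.2  20. ]
g [530.9 361.7  20. ]
y1 [619.9 371.5  20. ]
y2 [663.5 247.1  20. ]
```

Run:
```python
from fit import *
J={'jar68':(583,2),'jar56':(691,-79),'jar45':(566,-284),'jar34':(680,73)}
I={c:snap(c) for c in('scene','top')}
rows=[]
for c in('scene','top'):
    r=[]
    for n,(x,y) in J.items():
        q=proj(c,(x,y,25)).round().astype(int);u,v=q-[24,28]
        k=cv2.resize(I[c][v:v+56,u:u+48],None,fx=4,fy=4,interpolation=cv2.INTER_NEAREST)
        k=np.clip(k.astype(float)*1.5,0,255).astype(np.uint8)
        for X in range(0,48,10): cv2.putText(k,str(u+X),(X*4,8),0,.3,(255,0,0));cv2.line(k,(X*4+2,10),(X*4+2,14),(255,0,0))
        for Y in range(0,56,10): cv2.putText(k,str(v+Y),(0,Y*4+5),0,.3,(0,0,255))
        r.append(k)
    rows.append(np.hstack(r))
cv2.imwrite('pics/j.png',np.vstack(rows)[...,::-1])
```

```text
(no output)
```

View pics/j.png

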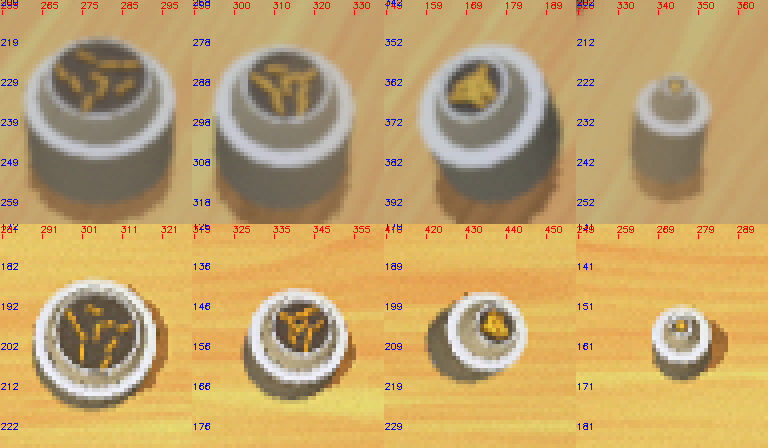

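The bright shoulder ring (top of the body, z≈35) is crisp in both views. I'll fit that.

```bash
cat > ring.py <<'E'
from fit import *
def rim(cam,D,X):
    c=ctrl.get_calibration(cam);K,R,t=[np.array(c[k],float) for k in('K','R','t')]
    P=np.c_[X[0]+D/2*np.cos(a),X[1]+D/2*np.sin(a),np.full(60,X[2])]
    p=(K@((R@P.T).T+t).T).T;return cv2.convexHull((p[:,:2]/p[:,2:]).astype(np.float32))
def bright(im,seed,cam,D,k=0.72):
    u,v=np.round(seed).astype(int);w=26 if cam=='scene' else 20
    g=im.min(2).astype(float); sub=g[v-w:v+w,u-w:u+w]
    # blue channel separates white from wood; threshold between wood and ring brightness
    th=(np.median(sub)+np.percentile(sub,99.5))/2
    m=(sub>th).astype(np.uint8)
    m=cv2.resize(((sub-th)),None,fx=8,fy=8,interpolation=cv2.INTER_CUBIC)>0
    cs,_=cv2.findContours(m.astype(np.uint8),cv2.RETR_EXTERNAL,cv2.CHAIN_APPROX_NONE)
    c=max(cs,key=cv2.contourArea)
    h=cv2.convexHull(c).astype(np.float32)
    return (h+0.5)/8-0.5+np.array([u-w,v-w],np.float32)
def sol(obs,D,z=None):
    def res(X): return np.concatenate([cen(rim(c,D,X))[0]-o for c,o in obs])
    X0=onz(*obs[0],35)
    if z is not None: s=least_squares(lambda q:res([q[0],q[1],z]),X0[:2],diff_step=1e-3);return s.x,s.fun
    s=least_squares(res,X0,diff_step=1e-3);return s.x,s.fun
E
python3 - <<'E'
from ring import *
np.set_printoptions(precision=1,suppress=True)
J={'jar68':(583,2),'jar56':(691,-79),'jar45':(568,-284),'jar34':(680,73)}
I={c:snap(c) for c in('scene','top')}
for n,(x,y) in J.items():
    D=float(n[3:]);ob=[]
    for c in('top','scene'):
        h=bright(I[c],proj(c,(x,y,35)),c,D);q,A=cen(h);ob.append((c,q));print(n,c,q,A.round(),round(cen(rim(c,D,(x,y,35)))[1]),cv2.boundingRect(h))
    print(sol(ob,D),sol(ob[:1],D,35)[0],sol(ob[1:],D,35)[0])
S={'lid68':((240,303),(367,201)),'lid56':((270,150),(204,269)),'lid45':((336,155),(183,207)),'lid34':((149,300),(401,261))}
for n,(s,t) in S.items():
    ob=[(c,cen(blob(I[c],'lid',np.array(p)))[0]) for c,p in(('top',t),('scene',s))]
    f=lambda X:np.concatenate([cen(hull(c,n,X))[0]-o for c,o in ob])
    print(n,least_squares(f,[*onz('top',t,10)[:2],3],diff_step=1e-3).x)
E
```

```text
Traceback (most recent call last):
AttributeError: 'float' object has no attribute 'round'
```

```bash
cat > run1.py <<'E'
from ring import *
np.set_printoptions(precision=1,suppress=True)
J={'jar68':(583,2),'jar56':(691,-79),'jar45':(568,-284),'jar34':(680,73)}
I={c:snap(c) for c in('scene','top')}
for n,(x,y) in J.items():
    D=float(n[3:]);ob=[]
    for c in('top','scene'):
        h=bright(I[c],proj(c,(x,y,35)),c,D);q,A=cen(h);ob.append((c,q));print(n,c,q,round(A),round(cen(rim(c,D,(x,y,35)))[1]),np.r_[h.min((0,1)),h.max((0,1))])
    print(sol(ob,D),sol(ob[:1],D,35)[0],sol(ob[1:],D,35)[0])
S={'lid68':((240,303),(367,201)),'lid56':((270,150),(204,269)),'lid45':((336,155),(183,207)),'lid34':((149,300),(401,261))}
for n,(s,t) in S.items():
    ob=[(c,cen(blob(I[c],'lid',np.array(p)))[0]) for c,p in(('top',t),('scene',s))]
    f=lambda X:np.concatenate([cen(hull(c,n,X))[0]-o for c,o in ob])
    print(n,least_squares(f,[*onz('top',t,10)[:2],3],diff_step=1e-2).x)
E
python3 run1.py
```

```text
jar68 top [304.3 200.2] 711 732 [289.2 185.3 319.3 214.9]
jar68 scene [279.3 233.9] 836 875 [260.3 220.6 298.3 248.1]
(array([581.8,   3.6,  32.6]), array([-0.1, -0.1, -0.1,  0. ])) [581.1   3.6] [582.9   2.1]
jar56 top [341.  153.5] 450 462 [328.8 141.7 353.3 165.2]
jar56 scene [312.5 294. ] 828 834 [294.8 278.7 330.2 309.1]
(array([689.1, -81. ,  33.3]), array([-0.1, -0.2, -0.2,  0. ])) [688.1 -81. ] [689.6 -81.7]
jar45 top [435.2 205.4] 310 324 [425.3 195.7 445.3 215.3]
jar45 scene [173.  367.9] 766 775 [156.9 352.4 189.1 383.2]
(array([ 567.6, -283.1,   33.1]), array([-0.1, -0.1, -0.1,  0. ])) [ 567.  -282.6] [ 568.5 -283.5]
jar34 top [274.8 158.2] 161 172 [267.6 151.1 282.2 165.1]
jar34 scene [343.8 228.4] 202 211 [334.4 221.8 353.2 235.2]
(array([679.3,  68.3,  33.4]), array([-0.2, -0.3, -0.3,  0.1])) [678.1  67.9] [680.   67.4]
lid68 [ 584.4 -138.6   -2.4]
lid56 [434.9 224.1  -1.3]
lid45 [573.  276.7  -0.9]
lid34 [ 449.4 -206.1   -2.2]
```

```bash
cat > go.py <<'E'
from h import *
from scipy.spatial.transform import Rotation
import sys
np.set_printoptions(precision=1,suppress=True)
s=ctrl.sense();q=s['ee_rot'];R=Rotation.from_quat([q[1],q[2],q[3],q[0]]).as_matrix()
p=s['eef_pos'];print('t',round(s['time_s'],2),'p',p,'f',s['force'],'w',round(s['grip_width']*85.4,1),'j',s['joints'].round(2))
print(R.round(3).tolist())
for a in sys.argv[1:]:
    x=np.array(eval(a),float);print(a,'tool shift',R.T@(x-p));p=x
E
python3 go.py 573,276.5,110 573,276.5,2 573,276.5,110 567.7,-283,110
```

```text
t 1.5 p [215.9 478.5 231.3] f [ 0.5 -1.   0. ] w 85.3 j [ 0.9  0.3  1.5  0.   1.3 -0.2]
[[0.411, 0.912, -0.0], [0.912, -0.411, 0.0], [-0.0, -0.0, -1.0]]
573,276.5,110 tool shift [-37.3 408.6 121.3]
573,276.5,2 tool shift [  0.   0. 108.]
573,276.5,110 tool shift [  -0.   -0. -108.]
567.7,-283,110 tool shift [-512.2  225.3   -0. ]
```

>>> play_rows(motion=[[[-2.7,29.2,8.7],[0,0,0]],[[-2.7,29.2,8.7],[0,0,0]],[[-2.7,29.2,8.7],[0,0,0]],[[-2.7,29.2,8.7],[0,0,0]],[[-2.7,29.2,8.7],[0,0,0]],[[-2.7,29.2,8.7],[0,0,0]],[[-2.7,29.2,8.7],[0,0,0]],[[-2.7,29.2,8.7],[0,0,0]],[[-2.7,29.2,8.7],[0,0,0]],[[-2.7,29.2,8.7],[0,0,0]],[[-2.7,29.2,8.7],[0,0,0]],[[-2.7,29.2,8.7],[0,0,0]],[[-2.7,29.2,8.7],[0,0,0]],[[-2.7,29.2,8.7],[0,0,0]],[[0,0,0],[0,0,0]],[[0,0,0],[0,0,0]]], fingers=62, squeeze=30)

```text
time_s: 2.83
eef_pos: [573.5, 275.1, 108.6]
ee_rot: [-0.0, 0.841, 0.542, -0.001]
force: [0.4, 0.4, -0.3]
grip_width: 0.726
```

```bash
python3 go.py 573,276.5,30 573,276.5,2; python3 -c "
from h import *
snap('scene','a1.png')"
```

```text
t 2.83 p [573.5 275.1 108.6] f [ 0.4  0.4 -0.3] w 62.0 j [ 0.3  0.7  1.3  0.   1.2 -0.9]
[[0.413, 0.911, -0.001], [0.911, -0.413, -0.0], [-0.001, -0.001, -1.0]]
573,276.5,30 tool shift [ 1.2 -1.  78.6]
573,276.5,2 tool shift [ 0.  0. 28.]
```

View pics/a1.png

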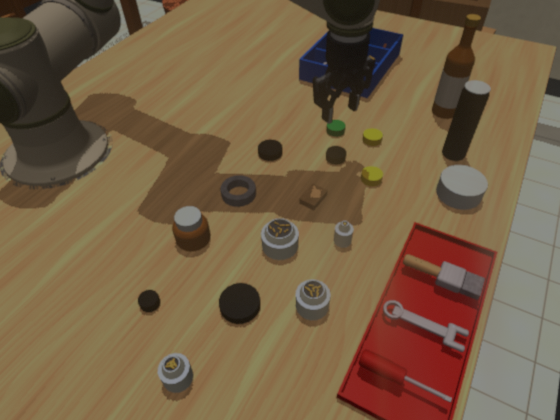

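The scene view shows the open gripper right above lid45, at about (340,110) over (336,155). Descending.

>>> play_rows(motion=[[[1.2,-1,20],[0,0,0]],[[0,0,20],[0,0,0]],[[0,0,20],[0,0,0]],[[0,0,18],[0,0,0]],[[0,0,12],[0,0,0]],[[0,0,8],[0,0,0]],[[0,0,5],[0,0,0]],[[0,0,3],[0,0,0]],[[0,0,0],[0,0,0]],[[0,0,0],[0,0,0]]])

```text
time_s: 3.72
eef_pos: [572.9, 277.7, 4.2]
ee_rot: [0.0, 0.84, 0.543, 0.001]
force: [-0.3, -1.0, 0.1]
grip_width: 0.73
```

>>> play_rows(motion=[[[0,0,0],[0,0,0]],[[0,0,0],[0,0,0]],[[0,0,0],[0,0,0]],[[0,0,0],[0,0,0]],[[0,0,0],[0,0,0]],[[0,0,0],[0,0,0]],[[0,0,0],[0,0,0]],[[0,0,0],[0,0,0]],[[0,0,0],[0,0,0]],[[0,0,0],[0,0,0]]], fingers=30, squeeze=30)

```text
time_s: 4.55
eef_pos: [573.1, 277.6, 4.5]
ee_rot: [0.0, 0.84, 0.543, 0.001]
force: [-1.1, -0.1, 6.5]
grip_width: 0.508
```

>>> play_rows(motion=[[[0,0,-6],[0,0,0]],[[0,0,-12],[0,0,0]],[[0,0,-20],[0,0,0]],[[0,0,-24],[0,0,0]],[[0,0,-24],[0,0,0]],[[0,0,-14],[0,0,0]],[[0,0,0],[0,0,0]]])

```text
time_s: 5.13
eef_pos: [574.2, 278.0, 108.0]
ee_rot: [0.001, 0.84, 0.543, 0.003]
force: [0.4, 0.0, -0.1]
grip_width: 0.51
```

```bash
python3 go.py 567.7,-283,104;  python3 -c "
from h import *
im=snap('scene'); cv2.imwrite('pics/a2.png',cv2.resize(im[40:200,240:440],None,fx=3,fy=3)[...,::-1])"
```

```text
t 5.13 p [574.2 278.  108. ] f [ 0.4  0.  -0.1] w 43.6 j [ 0.3  0.7  1.3 -0.   1.2 -0.9]
[[0.411, 0.912, 0.007], [0.912, -0.411, 0.002], [0.004, 0.005, -1.0]]
567.7,-283,104 tool shift [-514.   224.8    3. ]
```

View pics/a2.png

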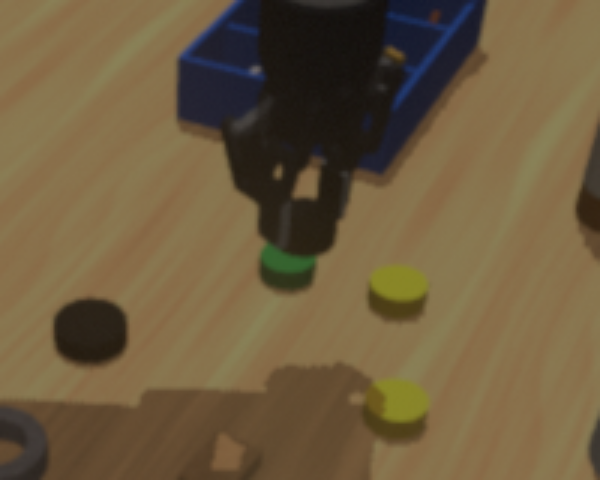

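The lid is held level in the fingers at about (340,115) full-picture. Carrying it to jar45.

>>> play_rows(motion=[[[-15,7,0],[0,0,0]],[[-24,10,0],[0,0,0]],[[-27,12,0],[0,0,0]],[[-27,12,0],[0,0,0]],[[-28,12,0],[0,0,0]],[[-28,12,0],[0,0,0]],[[-28,12,0],[0,0,0]],[[-28,12,0],[0,0,0]],[[-28,12,0],[0,0,0]],[[-28,12,0],[0,0,0]],[[-28,12,0],[0,0,0]],[[-28,12,0],[0,0,0]],[[-28,12,0],[0,0,0]],[[-28,12,0],[0,0,0]],[[-28,12,0],[0,0,0]],[[-28,12,0],[0,0,0]],[[-28,12,0],[0,0,0]],[[-28,12,0],[0,0,0]],[[-22,10,0],[0,0,0]],[[-8,6,0],[0,0,0]]])

```text
time_s: 6.85
eef_pos: [564.8, -287.3, 102.2]
ee_rot: [-0.001, 0.841, 0.541, -0.001]
force: [-0.6, 0.2, -0.3]
grip_width: 0.51
```

```bash
python3 -c "
from rig import ctrl
for i in range(3): ctrl.capture('top')"; python3 go.py 567.7,-283,60 567.7,-283,43; python3 -c "
from h import *
im=snap('scene'); cv2.imwrite('pics/a3.png',cv2.resize(im[220:,60:320],None,fx=3,fy=3)[...,::-1])"
```

```text
t 7.0 p [ 565.6 -283.9  102.5] f [1.  0.7 0.2] w 43.3 j [-0.7  0.7  1.3  0.   1.2 -1.8]
[[0.412, 0.911, -0.001], [0.911, -0.412, 0.001], [0.001, -0.002, -1.0]]
567.7,-283,60 tool shift [ 1.7  1.6 42.5]
567.7,-283,43 tool shift [-0.  0. 17.]
```

View pics/a3.png

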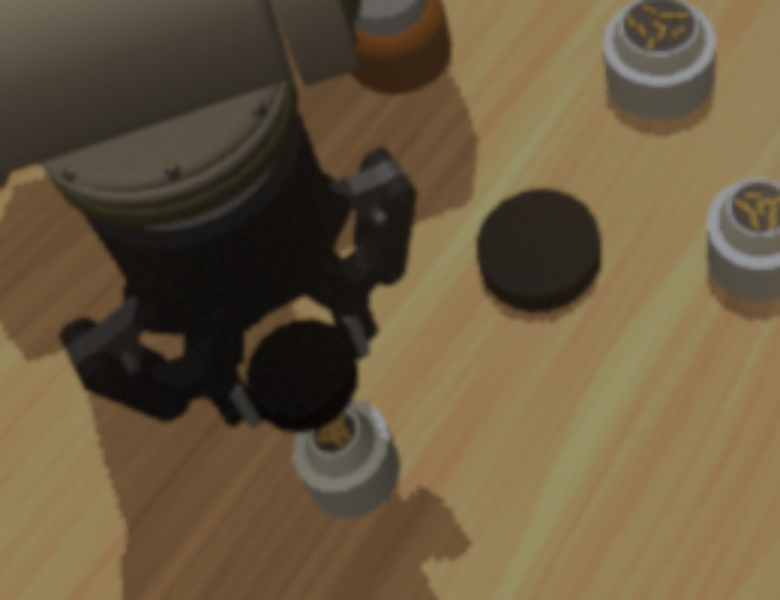

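Lid sits level in the fingers above jar45 (full-picture lid ≈(160,345), jar ≈(175,372)). Lowering.

>>> play_rows(motion=[[[1.7,1.6,12],[0,0,0]],[[0,0,14],[0,0,0]],[[0,0,10],[0,0,0]],[[0,0,6],[0,0,0]],[[0,0,5],[0,0,0]],[[0,0,4],[0,0,0]],[[0,0,4],[0,0,0]],[[0,0,2.5],[0,0,0]],[[0,0,1],[0,0,0]],[[0,0,0],[0,0,0]],[[0,0,0],[0,0,0]]])

```text
time_s: 7.97
eef_pos: [568.1, -283.7, 45.2]
ee_rot: [0.0, 0.84, 0.543, 0.0]
force: [0.2, 0.1, 0.1]
grip_width: 0.513
```

>>> play_rows(motion=[[[0,0,1.5],[0,0,0]],[[0,0,1],[0,0,0]],[[0,0,0.5],[0,0,0]],[[0,0,0],[0,0,0]],[[0,0,0],[0,0,0]],[[0,0,0],[0,0,0]]])

```text
time_s: 8.47
eef_pos: [568.2, -283.7, 42.5]
ee_rot: [0.0, 0.84, 0.543, 0.0]
force: [-2.0, 0.7, 6.0]
grip_width: 0.513
```

Contact at 6 N at the expected height. Releasing slightly and looking.

>>> play_rows(motion=[[[0,0,0],[0,0,0]],[[0,0,0],[0,0,0]],[[0,0,0],[0,0,0]],[[0,0,0],[0,0,0]],[[0,0,-4],[0,0,0]],[[0,0,-10],[0,0,0]],[[0,0,-20],[0,0,0]],[[0,0,-25],[0,0,0]],[[0,0,0],[0,0,0]]], fingers=62)

```text
time_s: 9.22
eef_pos: [570.0, -284.9, 106.9]
ee_rot: [0.004, 0.84, 0.543, 0.001]
force: [0.3, 0.4, 1.1]
grip_width: 0.73
```

```bash
python3 go.py 449.5,-206,100 449.5,-206,3
```

```text
t 9.22 p [ 570.  -284.9  106.9] f [0.3 0.4 1.1] w 62.3 j [-0.7  0.7  1.3  0.   1.2 -1.8]
[[0.411, 0.912, 0.007], [0.912, -0.411, -0.005], [-0.002, 0.008, -1.0]]
449.5,-206,100 tool shift [  22.4 -142.3    5.6]
449.5,-206,3 tool shift [ 0.2 -0.8 97. ]
```

>>> play_rows(motion=[[[3,-18,0.7],[0,0,0]],[[4,-25,1],[0,0,0]],[[4,-25,1],[0,0,0]],[[4,-25,1],[0,0,0]],[[4,-25,1],[0,0,0]],[[3.4,-24,1],[0,0,0]],[[0,0,0],[0,0,0]],[[0,0,0],[0,0,0]],[[0,0,0],[0,0,0]]], fingers=52)

```text
time_s: 9.97
eef_pos: [448.6, -205.4, 95.9]
ee_rot: [0.001, 0.84, 0.543, 0.0]
force: [1.4, -0.4, 0.0]
grip_width: 0.608
```

```bash
python3 go.py 449.5,-206,3; python3 -c "
from h import *
im=snap('scene'); cv2.imwrite('pics/a4.png',cv2.resize(im[220:,60:320],None,fx=3,fy=3)[...,::-1])"
```

```text
t 9.97 p [ 448.6 -205.4   95.9] f [ 1.4 -0.4  0. ] w 51.9 j [-0.7  0.4  1.8 -0.   1.  -1.8]
[[0.411, 0.911, 0.001], [0.911, -0.411, -0.001], [-0.0, 0.002, -1.0]]
449.5,-206,3 tool shift [-0.1  0.9 93. ]
```

View pics/a4.png

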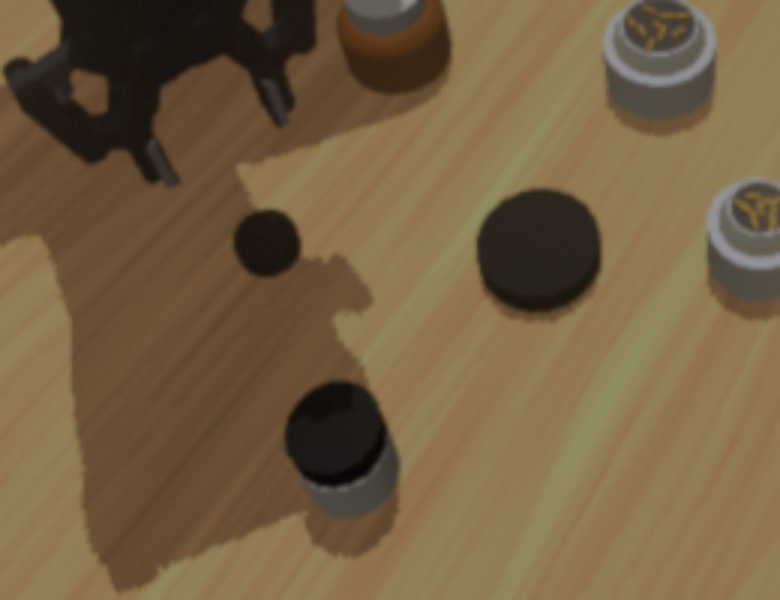

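Lid45 is seated level on jar45 at full-picture (172,365), which still stands in place. Now lid34.

>>> play_rows(motion=[[[0,1,16],[0,0,0]],[[0,0,18],[0,0,0]],[[0,0,18],[0,0,0]],[[0,0,14],[0,0,0]],[[0,0,10],[0,0,0]],[[0,0,8],[0,0,0]],[[0,0,5],[0,0,0]],[[0,0,2.5],[0,0,0]],[[0,0,0],[0,0,0]],[[0,0,0],[0,0,0]]])

```text
time_s: 10.85
eef_pos: [449.0, -205.4, 4.2]
ee_rot: [0.0, 0.84, 0.543, 0.0]
force: [1.0, -0.7, 0.6]
grip_width: 0.606
```

>>> play_rows(motion=[[[0,0,0],[0,0,0]],[[0,0,0],[0,0,0]],[[0,0,0],[0,0,0]],[[0,0,0],[0,0,0]],[[0,0,0],[0,0,0]],[[0,0,0],[0,0,0]],[[0,0,0],[0,0,0]],[[0,0,0],[0,0,0]],[[0,0,0],[0,0,0]],[[0,0,0],[0,0,0]]], fingers=22)

```text
time_s: 11.68
eef_pos: [449.1, -205.4, 4.5]
ee_rot: [0.001, 0.84, 0.543, 0.0]
force: [-0.1, 0.5, 5.6]
grip_width: 0.391
```

>>> play_rows(motion=[[[0,0,-6],[0,0,0]],[[0,0,-12],[0,0,0]],[[0,0,-20],[0,0,0]],[[0,0,-24],[0,0,0]],[[0,0,-24],[0,0,0]],[[0,0,-14],[0,0,0]],[[0,0,0],[0,0,0]],[[0,0,0],[0,0,0]],[[0,0,0],[0,0,0]]])

```text
time_s: 12.43
eef_pos: [448.3, -204.8, 103.0]
ee_rot: [-0.001, 0.84, 0.543, -0.0]
force: [0.6, 0.9, -0.4]
grip_width: 0.381
```

```bash
python3 go.py 679,68,104 679,68,42
```

```text
t 12.43 p [ 448.3 -204.8  103. ] f [ 0.6  0.9 -0.4] w 32.5 j [-0.7  0.4  1.8  0.   1.  -1.8]
[[0.411, 0.912, -0.001], [0.912, -0.411, 0.001], [0.0, -0.001, -1.0]]
679,68,104 tool shift [343.6  98.1  -1. ]
679,68,42 tool shift [-0.   0.1 62. ]
```

>>> play_rows(motion=[[[14,4,0],[0,0,0]],[[22,6,0],[0,0,0]],[[26,7.5,0],[0,0,0]],[[26,7.5,0],[0,0,0]],[[26,7.5,0],[0,0,0]],[[26,7.5,0],[0,0,0]],[[26,7.5,0],[0,0,0]],[[26,7.5,0],[0,0,0]],[[26,7.5,0],[0,0,0]],[[26,7.5,0],[0,0,0]],[[26,7.5,0],[0,0,0]],[[26,7.5,0],[0,0,0]],[[25,7,0],[0,0,0]],[[15,4.5,0],[0,0,0]],[[7.6,2,0],[0,0,0]],[[0,0,0],[0,0,0]],[[0,0,0],[0,0,0]],[[0,0,0],[0,0,0]]])

```text
time_s: 13.93
eef_pos: [679.2, 66.6, 103.4]
ee_rot: [-0.0, 0.84, 0.542, -0.001]
force: [0.4, -0.8, -0.6]
grip_width: 0.385
```

```bash
python3 go.py 679,68,60 679,68,42.5; python3 -c "
from h import *
im=snap('scene'); cv2.imwrite('pics/a5.png',cv2.resize(im[130:330,210:470],None,fx=3,fy=3)[...,::-1])"
```

```text
t 13.93 p [679.2  66.6 103.4] f [ 0.4 -0.8 -0.6] w 32.9 j [-0.1  0.8  1.1 -0.   1.3 -1.2]
[[0.412, 0.911, -0.001], [0.911, -0.412, -0.0], [-0.001, -0.001, -1.0]]
679,68,60 tool shift [ 1.2 -0.8 43.4]
679,68,42.5 tool shift [ 0.   0.  17.5]
```

View pics/a5.png

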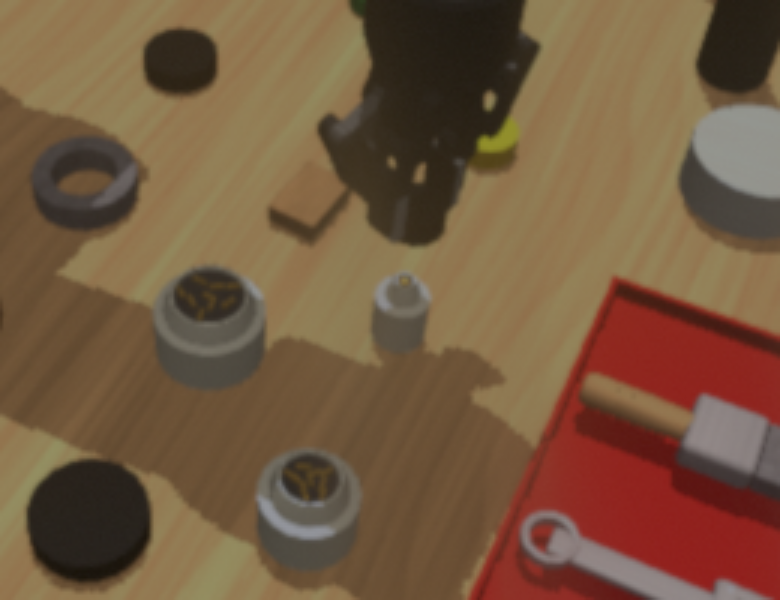

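Lid34 is held level above jar34 (full-picture jar ≈(343,233)), well aligned. Lowering.

>>> play_rows(motion=[[[1.2,-0.8,12],[0,0,0]],[[0,0,14],[0,0,0]],[[0,0,10],[0,0,0]],[[0,0,6],[0,0,0]],[[0,0,5],[0,0,0]],[[0,0,4],[0,0,0]],[[0,0,4],[0,0,0]],[[0,0,2.5],[0,0,0]],[[0,0,1],[0,0,0]],[[0,0,0],[0,0,0]],[[0,0,0],[0,0,0]]])

```text
time_s: 14.9
eef_pos: [679.7, 68.9, 45.6]
ee_rot: [0.0, 0.84, 0.543, 0.0]
force: [-0.2, -1.1, -0.4]
grip_width: 0.386
```

>>> play_rows(motion=[[[0,0,1],[0,0,0]],[[0,0,1],[0,0,0]],[[0,0,0.5],[0,0,0]],[[0,0,0],[0,0,0]],[[0,0,0],[0,0,0]],[[0,0,0],[0,0,0]]])

```text
time_s: 15.4
eef_pos: [679.6, 69.0, 42.8]
ee_rot: [0.0, 0.84, 0.543, 0.0]
force: [-0.6, -0.3, -0.1]
grip_width: 0.39
```

>>> play_rows(motion=[[[0,0,0.5],[0,0,0]],[[0,0,0.3],[0,0,0]],[[0,0,0],[0,0,0]],[[0,0,0],[0,0,0]]])

```text
time_s: 15.73
eef_pos: [679.8, 68.9, 42.6]
ee_rot: [0.0, 0.84, 0.543, 0.0]
force: [-0.9, -0.4, 4.9]
grip_width: 0.386
```

>>> play_rows(motion=[[[0,0,0],[0,0,0]],[[0,0,0],[0,0,0]],[[0,0,0],[0,0,0]],[[0,0,0],[0,0,0]],[[0,0,-4],[0,0,0]],[[0,0,-10],[0,0,0]],[[0,0,-20],[0,0,0]],[[0,0,-25],[0,0,0]],[[0,0,0],[0,0,0]],[[0,0,0],[0,0,0]]], fingers=50)

```text
time_s: 16.57
eef_pos: [680.4, 68.9, 103.4]
ee_rot: [0.001, 0.84, 0.543, 0.002]
force: [-0.8, 0.3, -0.5]
grip_width: 0.584
```

```bash
python3 go.py 435,224,100 435,224,2
```

```text
t 16.57 p [680.4  68.9 103.4] f [-0.8  0.3 -0.5] w 49.8 j [-0.1  0.8  1.1 -0.   1.3 -1.2]
[[0.411, 0.912, 0.004], [0.912, -0.411, -0.0], [0.001, 0.004, -1.0]]
435,224,100 tool shift [  40.5 -287.5    2.4]
435,224,2 tool shift [-0.1 -0.4 98. ]
```

>>> play_rows(motion=[[[2.5,-18,0],[0,0,0]],[[3.5,-25,0],[0,0,0]],[[4,-28,0],[0,0,0]],[[4,-28,0],[0,0,0]],[[4,-28,0],[0,0,0]],[[4,-28,0],[0,0,0]],[[4,-28,0],[0,0,0]],[[4,-28,0],[0,0,0]],[[4,-28,0],[0,0,0]],[[3.5,-25,0],[0,0,0]],[[3,-23.5,0],[0,0,0]],[[0,0,0],[0,0,0]],[[0,0,0],[0,0,0]],[[0,0,0],[0,0,0]]], fingers=74)

```text
time_s: 17.73
eef_pos: [434.7, 223.9, 100.9]
ee_rot: [0.0, 0.84, 0.543, 0.0]
force: [0.6, 0.1, -0.2]
grip_width: 0.869
```

```bash
python3 go.py 435,224,2; python3 -c "
from h import *
im=snap('scene'); cv2.imwrite('pics/a6.png',cv2.resize(im[80:280,170:430],None,fx=3,fy=3)[...,::-1])"
```

```text
t 17.73 p [434.7 223.9 100.9] f [ 0.6  0.1 -0.2] w 74.2 j [ 0.2  0.4  1.8 -0.   1.  -0.9]
[[0.411, 0.911, 0.0], [0.911, -0.411, -0.0], [0.0, 0.0, -1.0]]
435,224,2 tool shift [ 0.3  0.2 98.9]
```

View pics/a6.png

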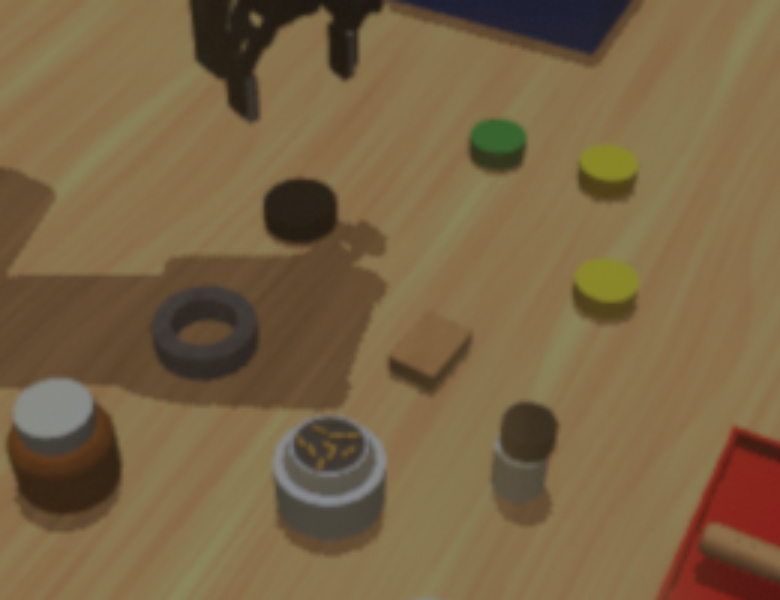

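Lid34 is seated level on jar34 at full-picture (345,225). Gripper is over lid56.

>>> play_rows(motion=[[[0.3,0,16],[0,0,0]],[[0,0,18],[0,0,0]],[[0,0,18],[0,0,0]],[[0,0,16],[0,0,0]],[[0,0,12],[0,0,0]],[[0,0,8],[0,0,0]],[[0,0,6],[0,0,0]],[[0,0,4.5],[0,0,0]],[[0,0,0],[0,0,0]],[[0,0,0],[0,0,0]]])

```text
time_s: 18.62
eef_pos: [434.6, 224.3, 2.8]
ee_rot: [0.0, 0.84, 0.543, 0.0]
force: [0.4, 1.2, -0.5]
grip_width: 0.867
```

>>> play_rows(motion=[[[0,0,0],[0,0,0]],[[0,0,0],[0,0,0]],[[0,0,0],[0,0,0]],[[0,0,0],[0,0,0]],[[0,0,0],[0,0,0]],[[0,0,0],[0,0,0]],[[0,0,0],[0,0,0]],[[0,0,0],[0,0,0]],[[0,0,0],[0,0,0]],[[0,0,0],[0,0,0]]], fingers=44)

```text
time_s: 19.45
eef_pos: [434.7, 224.5, 3.4]
ee_rot: [0.0, 0.84, 0.543, 0.001]
force: [-1.1, -1.0, 5.5]
grip_width: 0.637
```

>>> play_rows(motion=[[[0,0,-6],[0,0,0]],[[0,0,-12],[0,0,0]],[[0,0,-20],[0,0,0]],[[0,0,-24],[0,0,0]],[[0,0,-24],[0,0,0]],[[0,0,-14],[0,0,0]],[[0,0,0],[0,0,0]],[[0,0,0],[0,0,0]],[[0,0,0],[0,0,0]]])

```text
time_s: 20.2
eef_pos: [433.8, 224.2, 101.8]
ee_rot: [-0.0, 0.84, 0.543, -0.001]
force: [-0.3, -0.3, -1.1]
grip_width: 0.636
```

```bash
python3 go.py 689,-81,104
```

```text
t 20.2 p [433.8 224.2 101.8] f [-0.3 -0.3 -1.1] w 54.3 j [ 0.2  0.4  1.8 -0.   1.  -0.9]
[[0.411, 0.912, -0.001], [0.912, -0.411, -0.0], [-0.001, -0.001, -1.0]]
689,-81,104 tool shift [-173.3  358.2   -2.5]
```

>>> play_rows(motion=[[[-6,13,0],[0,0,0]],[[-10,21,0],[0,0,0]],[[-13,26,0],[0,0,0]],[[-13,27,0],[0,0,0]],[[-13,27,0],[0,0,0]],[[-13,27,0],[0,0,0]],[[-13,27,0],[0,0,0]],[[-13,27,0],[0,0,0]],[[-13,27,0],[0,0,0]],[[-13,27,0],[0,0,0]],[[-13,27,0],[0,0,0]],[[-13,27,0],[0,0,0]],[[-12,26,0],[0,0,0]],[[-9,18,0],[0,0,0]],[[-6.3,11.2,0],[0,0,0]],[[0,0,0],[0,0,0]],[[0,0,0],[0,0,0]],[[0,0,0],[0,0,0]]])

```text
time_s: 21.7
eef_pos: [688.8, -79.9, 101.6]
ee_rot: [-0.001, 0.84, 0.543, -0.001]
force: [0.3, 0.3, -0.4]
grip_width: 0.636
```

```bash
python3 go.py 689,-81,42; python3 -c "
from h import *
im=snap('scene'); cv2.imwrite('pics/a7.png',cv2.resize(im[170:370,190:450],None,fx=3,fy=3)[...,::-1])"
```

```text
t 21.7 p [688.8 -79.9 101.6] f [ 0.3  0.3 -0.4] w 54.3 j [-0.3  0.8  1.1  0.   1.3 -1.4]
[[0.411, 0.912, -0.002], [0.912, -0.411, 0.001], [-0.0, -0.002, -1.0]]
689,-81,42 tool shift [-0.9  0.7 59.6]
```

View pics/a7.png

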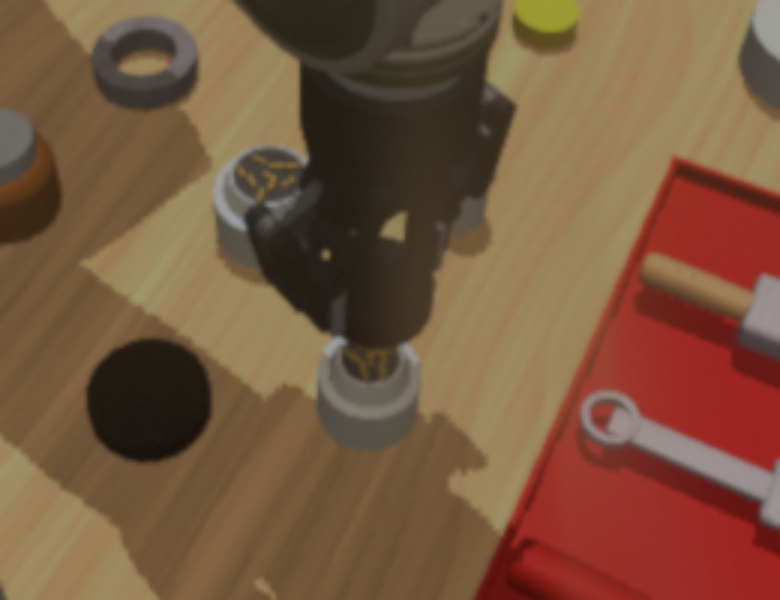

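Lid56 is level above jar56 (full-picture ≈(313,298)). Lowering.

>>> play_rows(motion=[[[-0.9,0.7,12],[0,0,0]],[[0,0,14],[0,0,0]],[[0,0,10],[0,0,0]],[[0,0,6],[0,0,0]],[[0,0,5],[0,0,0]],[[0,0,4],[0,0,0]],[[0,0,4],[0,0,0]],[[0,0,2],[0,0,0]],[[0,0,1],[0,0,0]],[[0,0,0],[0,0,0]],[[0,0,0],[0,0,0]]])

```text
time_s: 22.67
eef_pos: [689.9, -82.1, 44.8]
ee_rot: [0.0, 0.84, 0.543, 0.0]
force: [0.4, -0.8, -0.5]
grip_width: 0.638
```

>>> play_rows(motion=[[[0,0,1],[0,0,0]],[[0,0,0.7],[0,0,0]],[[0,0,0.5],[0,0,0]],[[0,0,0],[0,0,0]],[[0,0,0],[0,0,0]],[[0,0,0],[0,0,0]]])

```text
time_s: 23.17
eef_pos: [689.8, -82.0, 42.3]
ee_rot: [0.0, 0.84, 0.543, -0.0]
force: [-0.4, -0.9, -0.4]
grip_width: 0.635
```

>>> play_rows(motion=[[[0,0,0.7],[0,0,0]],[[0,0,0.5],[0,0,0]],[[0,0,0],[0,0,0]],[[0,0,0],[0,0,0]]])

```text
time_s: 23.5
eef_pos: [689.9, -82.0, 41.5]
ee_rot: [0.0, 0.84, 0.543, 0.0]
force: [-1.6, 0.3, 4.2]
grip_width: 0.638
```

>>> play_rows(motion=[[[0,0,0],[0,0,0]],[[0,0,0],[0,0,0]],[[0,0,0],[0,0,0]],[[0,0,0],[0,0,0]],[[0,0,-4],[0,0,0]],[[0,0,-10],[0,0,0]],[[0,0,-20],[0,0,0]],[[0,0,-25],[0,0,0]],[[0,0,0],[0,0,0]],[[0,0,0],[0,0,0]]], fingers=72)

```text
time_s: 24.33
eef_pos: [690.6, -82.2, 102.6]
ee_rot: [0.001, 0.84, 0.543, 0.001]
force: [-0.9, -0.0, -0.1]
grip_width: 0.84
```

```bash
python3 go.py 584.4,-138.6,100
```

```text
t 24.33 p [690.6 -82.2 102.6] f [-0.9 -0.  -0.1] w 71.8 j [-0.3  0.8  1.1  0.   1.3 -1.4]
[[0.411, 0.912, 0.004], [0.912, -0.411, -0.001], [0.001, 0.004, -1.0]]
584.4,-138.6,100 tool shift [-95.1 -73.7   2.2]
```

>>> play_rows(motion=[[[-13,-10,0],[0,0,0]],[[-22,-17,0],[0,0,0]],[[-24,-19,0],[0,0,0]],[[-22,-17,0],[0,0,0]],[[-14.1,-10.7,0],[0,0,0]],[[0,0,0],[0,0,0]],[[0,0,0],[0,0,0]],[[0,0,0],[0,0,0]]], fingers=85)

```text
time_s: 25.0
eef_pos: [584.0, -138.1, 100.0]
ee_rot: [-0.0, 0.84, 0.543, 0.0]
force: [0.6, -0.4, 0.9]
grip_width: 0.994
```

```bash
python3 go.py 584.4,-138.6,0; python3 -c "
from h import *
im=snap('scene'); cv2.imwrite('pics/a8.png',cv2.resize(im[210:410,130:390],None,fx=3,fy=3)[...,::-1])"
```

```text
t 25.0 p [ 584.  -138.1  100. ] f [ 0.6 -0.4  0.9] w 84.9 j [-0.4  0.6  1.4  0.   1.1 -1.6]
[[0.411, 0.912, 0.0], [0.912, -0.411, 0.0], [0.0, 0.0, -1.0]]
584.4,-138.6,0 tool shift [ -0.3   0.6 100. ]
```

View pics/a8.png

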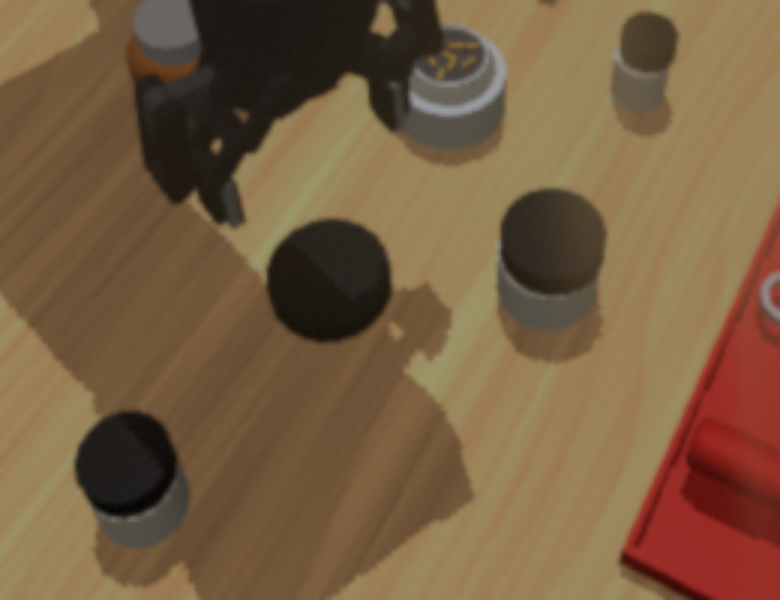

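Lid56 is seated on jar56 at full-picture (314,292). Descending on lid68.

>>> play_rows(motion=[[[-0.3,0.6,16],[0,0,0]],[[0,0,18],[0,0,0]],[[0,0,18],[0,0,0]],[[0,0,14],[0,0,0]],[[0,0,10],[0,0,0]],[[0,0,7],[0,0,0]],[[0,0,6],[0,0,0]],[[0,0,6],[0,0,0]],[[0,0,4],[0,0,0]],[[0,0,0],[0,0,0]],[[0,0,0],[0,0,0]]])

```text
time_s: 25.97
eef_pos: [584.1, -139.0, 1.3]
ee_rot: [0.0, 0.84, 0.543, 0.0]
force: [0.2, 0.2, 1.2]
grip_width: 0.997
```

>>> play_rows(motion=[[[0,0,0],[0,0,0]],[[0,0,0],[0,0,0]],[[0,0,0],[0,0,0]],[[0,0,0],[0,0,0]],[[0,0,0],[0,0,0]],[[0,0,0],[0,0,0]],[[0,0,0],[0,0,0]],[[0,0,0],[0,0,0]],[[0,0,0],[0,0,0]],[[0,0,0],[0,0,0]]], fingers=56)

```text
time_s: 26.8
eef_pos: [584.3, -139.1, 2.0]
ee_rot: [0.001, 0.84, 0.543, 0.0]
force: [-1.0, 0.3, 5.9]
grip_width: 0.778
```

>>> play_rows(motion=[[[0,0,-6],[0,0,0]],[[0,0,-12],[0,0,0]],[[0,0,-20],[0,0,0]],[[0,0,-24],[0,0,0]],[[0,0,-24],[0,0,0]],[[0,0,-14],[0,0,0]],[[0,0,0],[0,0,0]],[[0,0,0],[0,0,0]],[[0,0,0],[0,0,0]]])

```text
time_s: 27.55
eef_pos: [583.4, -138.7, 100.2]
ee_rot: [-0.001, 0.84, 0.543, -0.0]
force: [-0.6, -0.3, -0.7]
grip_width: 0.779
```

```bash
python3 go.py 582,3,100
```

```text
t 27.55 p [ 583.4 -138.7  100.2] f [-0.6 -0.3 -0.7] w 66.5 j [-0.4  0.6  1.4  0.   1.1 -1.6]
[[0.411, 0.912, -0.002], [0.912, -0.411, 0.001], [0.0, -0.002, -1.0]]
582,3,100 tool shift [128.6 -59.5   0.3]
```

>>> play_rows(motion=[[[10,-4.5,0],[0,0,0]],[[18,-8.5,0],[0,0,0]],[[24,-11,0],[0,0,0]],[[25,-11.5,0],[0,0,0]],[[24,-11,0],[0,0,0]],[[18,-8.5,0],[0,0,0]],[[9.6,-4.5,0],[0,0,0]],[[0,0,0],[0,0,0]],[[0,0,0],[0,0,0]],[[0,0,0],[0,0,0]]])

```text
time_s: 28.38
eef_pos: [582.6, 1.9, 100.8]
ee_rot: [-0.0, 0.84, 0.542, -0.0]
force: [-0.5, -0.4, -1.1]
grip_width: 0.777
```

```bash
python3 go.py 582,3,40; python3 -c "
from h import *
im=snap('scene'); cv2.imwrite('pics/a9.png',cv2.resize(im[140:340,160:420],None,fx=3,fy=3)[...,::-1])"
```

```text
t 28.38 p [582.6   1.9 100.8] f [-0.5 -0.4 -1.1] w 66.3 j [-0.2  0.6  1.5 -0.   1.1 -1.3]
[[0.412, 0.911, -0.0], [0.911, -0.412, -0.0], [-0.0, -0.0, -1.0]]
582,3,40 tool shift [ 0.8 -1.  60.8]
```

View pics/a9.png

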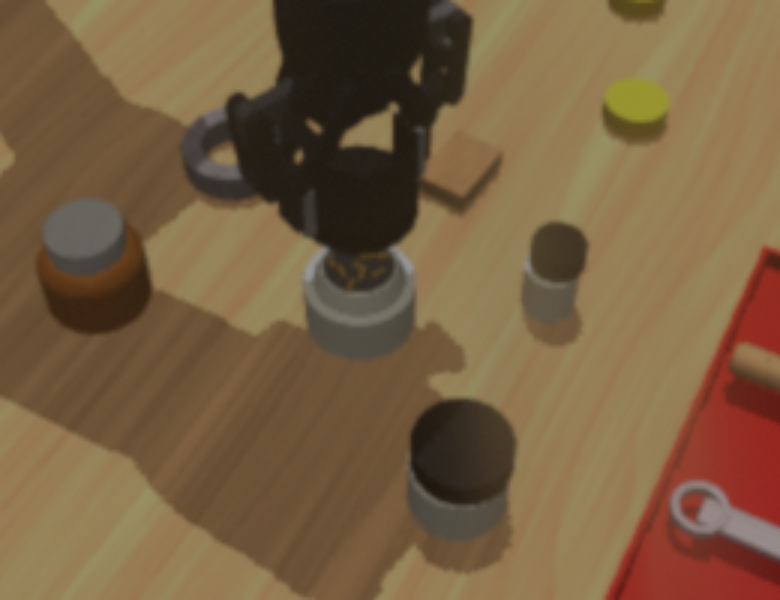

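Lid68 is held above jar68 (full-picture lid ≈(276,205), jar ≈(280,238)). Lowering.

>>> play_rows(motion=[[[0.8,-1,12],[0,0,0]],[[0,0,14],[0,0,0]],[[0,0,10],[0,0,0]],[[0,0,6],[0,0,0]],[[0,0,5],[0,0,0]],[[0,0,4],[0,0,0]],[[0,0,4],[0,0,0]],[[0,0,3],[0,0,0]],[[0,0,1],[0,0,0]],[[0,0,0],[0,0,0]],[[0,0,0],[0,0,0]]])

```text
time_s: 29.35
eef_pos: [582.1, 3.9, 42.3]
ee_rot: [0.0, 0.84, 0.543, 0.0]
force: [0.3, -0.6, -0.8]
grip_width: 0.775
```

>>> play_rows(motion=[[[0,0,1],[0,0,0]],[[0,0,0.5],[0,0,0]],[[0,0,0.4],[0,0,0]],[[0,0,0],[0,0,0]],[[0,0,0],[0,0,0]],[[0,0,0],[0,0,0]]])

```text
time_s: 29.85
eef_pos: [582.0, 3.9, 40.2]
ee_rot: [-0.0, 0.84, 0.543, 0.0]
force: [0.5, 0.6, -0.9]
grip_width: 0.777
```

>>> play_rows(motion=[[[0,0,0.5],[0,0,0]],[[0,0,0.4],[0,0,0]],[[0,0,0],[0,0,0]],[[0,0,0],[0,0,0]]])

```text
time_s: 30.18
eef_pos: [582.1, 3.9, 40.0]
ee_rot: [0.0, 0.84, 0.543, 0.0]
force: [-1.7, 1.1, 5.5]
grip_width: 0.776
```

Seated with 5.5 N. Release, rise, retreat.

>>> play_rows(motion=[[[0,0,0],[0,0,0]],[[0,0,0],[0,0,0]],[[0,0,0],[0,0,0]],[[0,0,0],[0,0,0]],[[0,0,-4],[0,0,0]],[[0,0,-10],[0,0,0]],[[0,0,-20],[0,0,0]],[[0,0,-25],[0,0,0]],[[0,-10,-20],[0,0,0]],[[0,-20,-20],[0,0,0]],[[0,-25,-10],[0,0,0]],[[0,-25,0],[0,0,0]],[[0,-25,0],[0,0,0]],[[0,-25,0],[0,0,0]],[[0,-20,0],[0,0,0]],[[0,-20,0],[0,0,0]],[[0,0,0],[0,0,0]],[[0,0,0],[0,0,0]]], fingers=85)

```text
time_s: 31.68
eef_pos: [427.2, 74.0, 149.3]
ee_rot: [0.001, 0.84, 0.543, 0.001]
force: [0.7, 0.3, 0.3]
grip_width: 0.994
```

Run:
```python
from fit import *
im=snap('scene'); cv2.imwrite('pics/b1.png',cv2.resize(im[120:420,100:400],None,fx=2,fy=2)[...,::-1])
t=snap('top')
# compare dark lid blob centroid on jar with prediction of a seated lid
np.set_printoptions(precision=1,suppress=True)
for n,(x,y) in {'lid68':(582,3),'lid56':(689,-81),'lid45':(567.7,-283),'lid34':(679,68)}.items():
    for c,I in(('scene',im),('top',t)):
        h=hull(c,n,(x,y,38));q,A=cen(h);b=blob(I,'lid',q);p,B=cen(b);print(n,c,'pred',q,round(A),'seen',p,round(B))
```

```text
lid68 scene pred [278.9 228.9] 1135 seen [279.8 228.8] 985
lid68 top pred [304.9 198.3] 813 seen [304.  198.6] 726
lid56 scene pred [312.6 289.3] 1071 seen [309.9 291.4] 680
lid56 top pred [341.8 151.2] 548 seen [341.8 151.1] 476
lid45 scene pred [170.9 363.7] 996 seen [171.8 364.8] 878
lid45 top pred [437.4 203.8] 405 seen [437.  203.9] 340
lid34 scene pred [344.  223.5] 343 seen [279.8 228.8] 985
lid34 top pred [274.7 156. ] 216 seen [274.1 155.5] 173
```

View pics/b1.png

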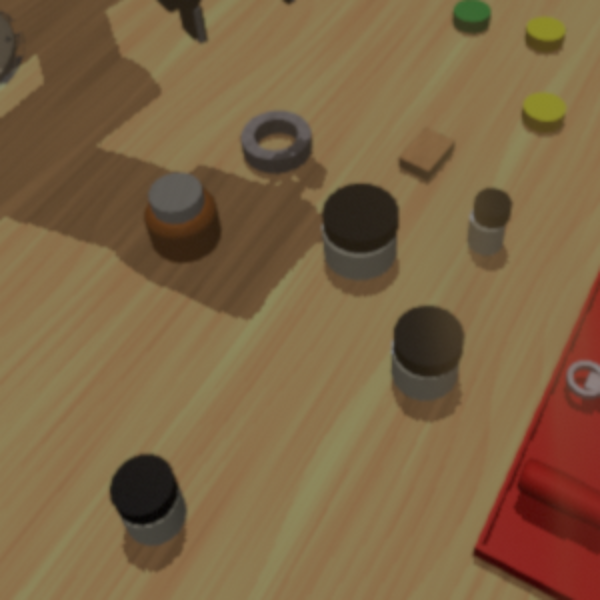

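All four lids sit level on their jars, at crop positions (360,218), (428,340), (145,488) and (491,208). The jars are upright and the tape and amber jar have not moved. Top-view centroids match the seated prediction within 1 px. Handing in.

```bash
python3 -c "
from rig import ctrl
print(ctrl.finish_job())"
```

```text
the job is handed in; nothing more can be done
None
```

All four black lids are on the white jars of their own size, right way up and pushed down. I handed the job in at about 32 s of the 128 s. The largest force I read on the wrist was about 6.5 N.

- **Seating:** each lid met 4–6 N at the height expected for fully on, with its underside about 38 mm above the table. In the final top view, all four lids lie within 1 pixel of where seated lids should appear.
- **Other objects:** in the last picture the jars stand upright where they were. The tape, amber jar and look-alikes I could see are also in place.
- **Checks that disagreed:** in the scene camera, the automatic check missed lid34 because the sunlit top was not picked up as black. It was also 2–3 pixels off for lid56, which was only partly picked up. Both look level and seated in the picture.

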